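Clip the umbrella handle into the hallway clip row

TASK

Snap the silver umbrella handle into the one empty place of the clip row on the radiator cover: press it down from above until it is fully seated in both spring clips of that place, roughly centred along its length, and let go. Leave the shoehorn and the shoe-polish brush in their clips.

Things in the scene. Friction and masses are not known exactly. Their poses are not given: they have to be found in the camera images.
- umbrella_handle: Silver aluminium umbrella handle, 0.12 kg, lying on the glass: round tube 24 mm thick, with 26 mm square blocks 72 to 92 mm either side of its middle (black at +x, aluminium at -x with a thin stub out to 102 mm) that stop it rolling. Origin on the tube's axis, mid-length, 13 mm above the glass; x along the tube. It may go into the clips either way round.
- clip_free_seat (a point): Middle of the row's empty place, on the seated tube's axis: 36 mm above the board, 48 above the glass. x along the tube, y across to the other places (85 mm apart, holding a shoehorn and a brush), z up. Two white clips, 14 mm wide, 45 mm either side along x; fingers fit between. Flared mouth 32 mm wide, 23 mm up; lips 17 mm apart, 9.5 mm up. Pressing down takes 10 to 20 N until it rests in a V.
- shoehorn: Shoehorn already clipped in one place of the row, 0.07 kg: dark wooden rod, 24 mm thick and 150 mm long, with a flat red blade 34 mm wide from 73 to 128 mm from the middle on the +x side. Origin on the rod's axis at mid-length, x along it. Stays where it is.
- dauber: Shoe-polish brush already clipped in another place of the row, 0.07 kg: pale wooden rod, 24 mm thick and 150 mm long, with a head 36 mm wide and a black pad on top, 23 mm above the axis, from 73 to 113 mm from the middle on the +x side. Origin on the rod's axis at mid-length, x along it. Stays where it is.
Not all that is in view belongs to the job. What is shaped like the umbrella_handle but blue is not meant.

How it is judged:
At the end, for the whole second after the job is handed in: The umbrella handle rests released and still in the empty place, snapped into both clips: its middle within 5 mm of the seat in height, 8 mm across and 18 mm along the place, its axis within about 6 degrees of the place's axis (z of umbrella_handle in the frame of clip_free_seat between -0.005 and 0.005 m and y of umbrella_handle in the frame of clip_free_seat between -0.008 and 0.008 m and x of umbrella_handle in the frame of clip_free_seat between -0.018 and 0.018 m and angle between the x axis of umbrella_handle and the x axis of clip_free_seat, either way round below 0.1 rad and linear speed of umbrella_handle below 0.02 m/s); the robot touches nothing.
It fails at once if the shoehorn is moved out of its place by more than 15 mm (distance of shoehorn from where it was at the start of the episode above 0.015 m).
It fails at once if the shoe-polish brush is moved out of its place by more than 15 mm (distance of dauber from where it was at the start of the episode above 0.015 m).
It also fails if it takes over 35 s, if anything falls off the work surface, if the arm or the gripper's body presses on something with over 40 N, if the wrist force passes 120 N, or if a joint passes its speed limit or range.

ROBOT

A 6-joint arm with a two-finger parallel gripper is mounted at the origin on the work surface. World frame = base frame: x ahead of the robot, y to its left, z up, the work surface at z = 0. Lengths are in m, angles in rad, forces in N, time in s.
With the tool pointing down it reaches from about 0.4 to 0.925 m from the base axis. Payload 12.5 kg.
Tool frame: the origin (TCP) lies at the centre of the arm's flange, where the gripper is bolted on; the fingertips stand 190 mm ahead of it and the grasp point (between the pads) lies 171 mm ahead of it; z points along the fingers, y is the direction in which the jaws open and shut (so a half turn about z gives the same grasp; the last joint's range is limited). The gripper opens to 95 mm and grips with 3 to 60 N. Pads are 20 mm wide; open, the fingers measure 119 mm over their backs; the gripper's body (75 mm by 180 mm) begins 59 mm behind the grasp point.
Start: joints at [-1.35, 0.491, 1.559, -0, 1.092, -0.106], TCP at [0.201, -0.592, 0.405] pointing down, gripper open.
Joint ranges: [-3.1, 3.1], [-0.84, 2.19], [0.05, 2.79], [-1.13, 4.28], [0.06, 2.93], [-2.69, 2.69]. Speed limits (rad/s): [2.22, 2.22, 2.79, 3.14, 3.14, 3.14].

INTERFACE

Orientations are given as a unit quaternion [x, y, z, w].
In Python, from workcell import manip gives the robot as it stands. The module is installed in compiled form; this text tells all that it offers.
- The arm moves only by the shell command python3 -m jog 'ROWS' [OPENING]. ROWS is a JSON object of lists of equal length, an entry for each row: "offset": the shift along the tool's x, y, z in units of 30 mm (1.0 is 30 mm), a list of three; "turn": the turn about the tool's z in units of 5 degrees (1.0 is 5 degrees). A call has 1 to 5 rows; each row is the pose to reach, as a shift and turn from the pose commanded when the call began, along the tool's axes at that moment; what a row does not reach only later rows make up. A row lasts 1/8 s, in which the tool goes at most 62.5 mm and 10.7 degrees, less where a joint would pass 70% of its speed; a pose out of reach is approached as far as the arm can. A call with a gripper value outside its range is refused whole. OPENING is the finger opening in mm, from 0 to 95.1, set as the call begins (- or left out, the last holds). The fingers move at their own pace and stop on an object; the grip force is fixed at half the most. Time passes only in rows, so rows that repeat a pose let the fingers close. It gives the time, the measured TCP pose, the force and the opening at its end, in the units of the state.
- manip.state(): the state, without advancing time (a new reading comes with each control period).
- manip.get_image(name): name is "scene" or "side" or "wrist"; returns the picture (400x640x3 uint8, red, green, blue); there is no depth.
- manip.camera_params(name): a dict with "fx", "fy", "cx", "cy" (pixels), "k1" (the pictures are not rectified: a ray, as slopes to the right and down, at radius r is drawn at 1 + k1 r^2 times it, then the intrinsics apply), "R" (3x3) and "t" (3): a world point X has camera coordinates R X + t; the wrist camera has in their place "mount" (4x4, takes a point from camera to tool coordinates, whose origin is the TCP and whose axes are the flange's). Camera axes: x right, y down, z forward; pixel columns grow to the right and rows downward; lengths in m; the calibration is good to about 2 mm. A picture is of the moment at which its call begins: read the wrist's pose just before it. camera_params takes no time and is no camera call.
- manip.close_job(): hands the job in, once; it reports no verdict.
The state is a dict: "t": time; "joints": joint angles; "joint_vel": joint speeds; "tau": joint torques, N m; "ee_pos": TCP position; "orientation": TCP orientation; "contact_force": force on the tool from outside, world axes, zero at the start; "ft_torque": the same for the moment, N m; "finger_gap": finger opening in m.
Only numpy, scipy, OpenCV 4.12 (cv2) and the standard library are available. Lean on these libraries where they do the work, as an engineer would, in place of code of your own. Each camera call takes 0.05 s, during which the arm holds its last target.

## Working session

There is one attempt and no reset: what is moved stays moved. The work goes in short steps, Python scripts to look and compute and a shell command to move; the robot and the scene stay as the last step left them, time stands still between calls to the robot, and variables do not carry over. Pictures are saved under pics/ and viewed, and the job is handed in when it is done.

```bash
mkdir -p pics; python3 - <<'E'
from workcell import manip
import cv2,numpy as np
s=manip.state();print({k:np.round(v,3).tolist() for k,v in s.items()})
for n in("scene","side","wrist"):
    im=manip.get_image(n);cv2.imwrite(f"pics/{n}0.png",im[:,:,::-1])
    p=manip.camera_params(n);print(n,{k:np.round(v,4).tolist() for k,v in p.items()})
E
```

```text
{'t': 0.0, 'joints': [-1.35, 0.492, 1.559, -0.0, 1.092, -0.106], 'joint_vel': [-0.001, 0.002, 0.001, -0.0, 0.001, 0.001], 'tau': [-0.001, -61.265, -25.818, 0.069, 0.048, -0.0], 'ee_pos': [0.201, -0.592, 0.404], 'orientation': [0.987, 0.163, -0.0, -0.001], 'contact_force': [0.194, 0.004, -0.117], 'ft_torque': [0.019, 0.032, -0.01], 'finger_gap': 0.096}
scene {'fx': 376.4313, 'fy': 376.4313, 'cx': 320.3093, 'cy': 196.5029, 'k1': -0.0836, 'R': [[-0.0174, 0.9998, 0.0023], [0.8718, 0.0163, -0.4896], [-0.4896, -0.0065, -0.8719]], 't': [-0.0329, -0.472, 1.339]}
side {'fx': 409.2712, 'fy': 409.2712, 'cx': 326.1751, 'cy': 196.0851, 'k1': -0.0984, 'R': [[-0.7738, -0.6334, 0.0008], [-0.4377, 0.5339, -0.7235], [0.4578, -0.5602, -0.6904]], 't': [0.4937, 0.2766, 0.8982]}
wrist {'fx': 301.1221, 'fy': 301.1221, 'cx': 319.8583, 'cy': 201.1292, 'k1': 0.0087, 'mount': [[-0.001, -0.9599, -0.2804, 0.0796], [1.0, -0.0013, 0.0008, 0.0004], [-0.0011, -0.2804, 0.9599, 0.0206], [0.0, 0.0, 0.0, 1.0]]}
```

View pics/scene0.png

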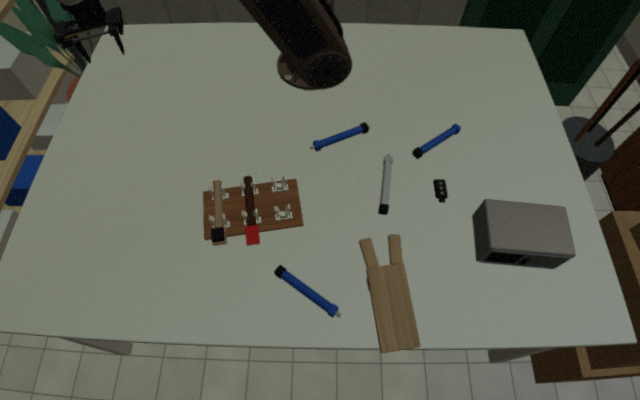

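View pics/side0.png

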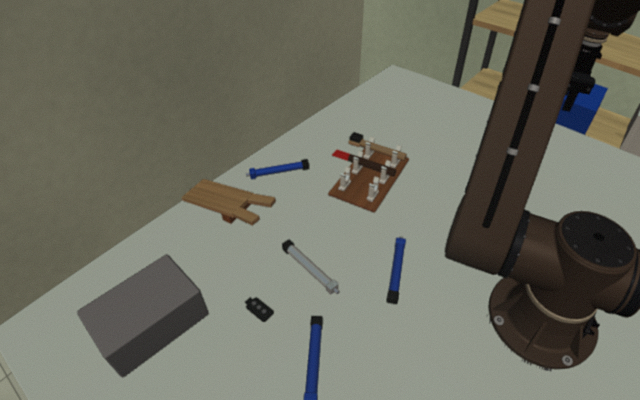

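View pics/wrist0.png

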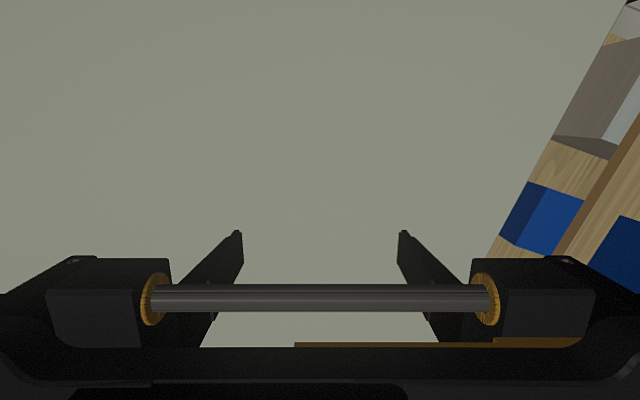

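```bash
cat > h.py <<'E'
from workcell import manip
import cv2,numpy as np
from scipy.spatial.transform import Rotation as Ro
def cam(n,s=None):
    p=manip.camera_params(n)
    K=np.array([[p['fx'],0,p['cx']],[0,p['fy'],p['cy']],[0,0,1]]);D=np.array([p['k1'],0,0,0])
    if n=='wrist':
        T=np.eye(4);T[:3,:3]=Ro.from_quat(s['orientation']).as_matrix();T[:3,3]=s['ee_pos']
        M=T@np.array(p['mount']);R=M[:3,:3].T;t=-R@M[:3,3]
    else:R,t=np.array(p['R']),np.array(p['t'])
    return K,D,R,t
def ray(c,uv,z):
    K,D,R,t=c
    q=cv2.undistortPoints(np.array(uv,float).reshape(-1,1,2),K,D).reshape(-1,2)
    d=np.c_[q,np.ones(len(q))]@R; o=-R.T@t
    return o+d*((z-o[2])/d[:,2])[:,None]
def proj(c,X):
    K,D,R,t=c
    return cv2.projectPoints(np.array(X,float).reshape(-1,1,3),cv2.Rodrigues(R)[0],t,K,D)[0].reshape(-1,2)
def tool(s,X):  # world pts to tool coordinates
    return Ro.from_quat(s['orientation']).inv().apply(np.array(X)-s['ee_pos'])
def grab(name,n):
    s=manip.state();im=manip.get_image(n)[:,:,::-1].copy();cv2.imwrite(f'pics/{name}.png',im);return s,im
E
python3 - <<'E'
from h import *
im=cv2.imread('pics/scene0.png')
a=cv2.resize(im[140:225,350:450],None,fx=6,fy=6,interpolation=cv2.INTER_CUBIC)
cv2.imwrite('pics/cropA.png',a)
cv2.imwrite('pics/cropB.png',cv2.resize(im[165:255,195:310],None,fx=6,fy=6,interpolation=cv2.INTER_CUBIC))
c=cam('scene')
print(ray(c,[[383,210],[388,157],[387,184]],.013))
print(ray(c,[[280,185],[284,214]],.04))
E
```

```text
[[0.58749758 0.21646119 0.013     ]
 [0.40810828 0.24322311 0.013     ]
 [0.50310759 0.23343428 0.013     ]]
[[ 0.52849952 -0.07016125  0.04      ]
 [ 0.61833885 -0.05320697  0.04      ]]
```

View pics/cropA.png

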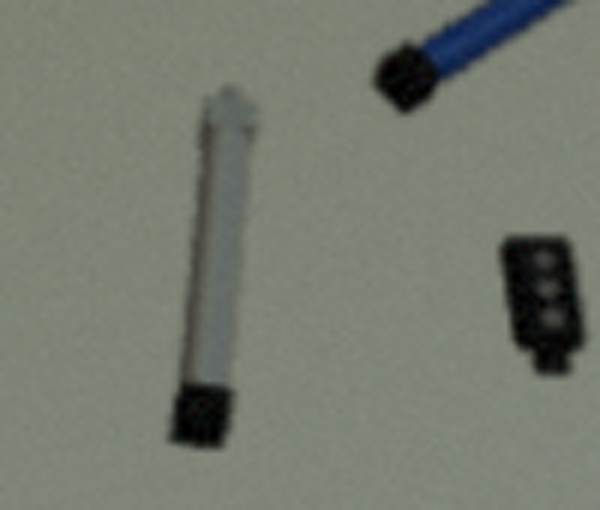

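View pics/cropB.png

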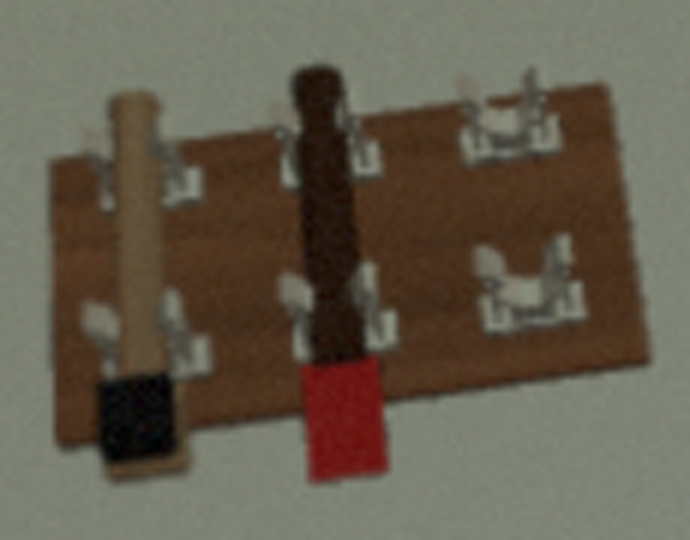

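The target is the silver handle: black block at (384,209), stub at (388,156). The blue ones at (340,137), (437,140) and (307,291) are decoys. The empty place is the pair of clips at (280,185)/(284,214), right of the shoehorn. I'll move over the seat first.

```bash
python3 -m jog '{"offset":[[1.7,-1.2,0],[3.4,-2.4,0],[5.1,-3.7,0],[6.8,-5.0,0],[8.5,-6.2,0]],"turn":[0.4,0.8,1.2,1.6,1.6]}'; python3 -c "
from h import *
s=manip.state();print(s['t'],s['ee_pos'],s['orientation'],tool(s,[[.573,-.062,.4]])/.03)"
```

```text
t: 0.78
ee_pos: [0.3812, -0.3348, 0.4048]
orientation: [0.996, 0.093, 0.0, 0.0]
contact_force: [-0.0, -1.4, 0.6]
finger_gap: 0.0948
0.775 [ 0.38123622 -0.33482616  0.40478066] [9.95664191e-01 9.30204890e-02 4.93165198e-05 7.67675328e-05] [[ 7.96605206 -7.75280898  0.15876773]]
```

```bash
python3 -m jog '{"offset":[[1.4,-1.4,0],[2.8,-2.8,0],[4.2,-4.2,0],[5.6,-5.6,0],[7.0,-7.0,0]],"turn":[0,0,0,0,0]}';python3 -m jog '{"offset":[[0.5,-0.4,0],[0.5,-0.4,0],[0.5,-0.4,0]],"turn":[0,0,0]}'; python3 -c "
from h import *
s,_=grab('w1','wrist');print(s['t'],s['ee_pos'],s['orientation'],tool(s,[[.573,-.062,.4]])/.03)
c=cam('wrist',s);print(proj(c,[[.573,-.062,.048]]))"
```

```text
t: 1.4
ee_pos: [0.5486, -0.0894, 0.4047]
orientation: [0.996, 0.094, -0.0, 0.0]
contact_force: [1.1, -0.7, -0.2]
finger_gap: 0.095
t: 1.78
ee_pos: [0.5597, -0.0776, 0.4046]
orientation: [0.996, 0.093, -0.0, 0.0]
contact_force: [-0.5, 0.1, 0.6]
finger_gap: 0.0953
1.775 [ 0.55970329 -0.07764635  0.40457718] [ 9.95667719e-01  9.29822017e-02 -3.17243519e-04  6.16967401e-05] [[ 0.53222649 -0.43046967  0.15220297]]
[[307.81808002 171.7684331 ]]
```

View pics/w1.png

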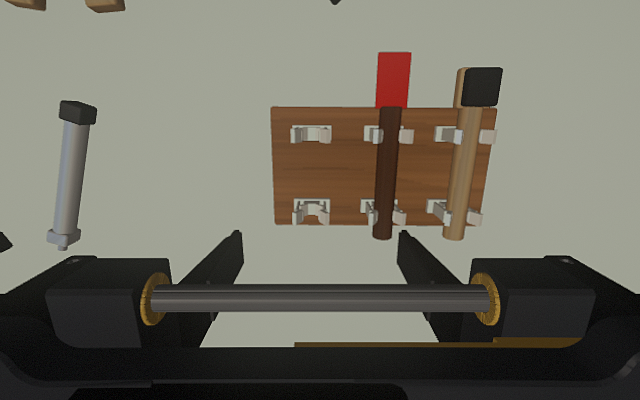

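The wrist picture shows the empty clips at (311,133) and (312,210), and the silver handle at (70,175). I'll crop both for exact pixels.

```bash
python3 - <<'E'
import cv2
im=cv2.imread('pics/w1.png')
a=cv2.resize(im[110:230,265:365],None,fx=5,fy=5,interpolation=cv2.INTER_CUBIC)
b=cv2.resize(im[90:255,35:115],None,fx=3.6,fy=3.6,interpolation=cv2.INTER_CUBIC)
cv2.imwrite('pics/w1a.png',cv2.hconcat([a[:590],b[:590]]))
E
```

```text
(no output)
```

View pics/w1a.png

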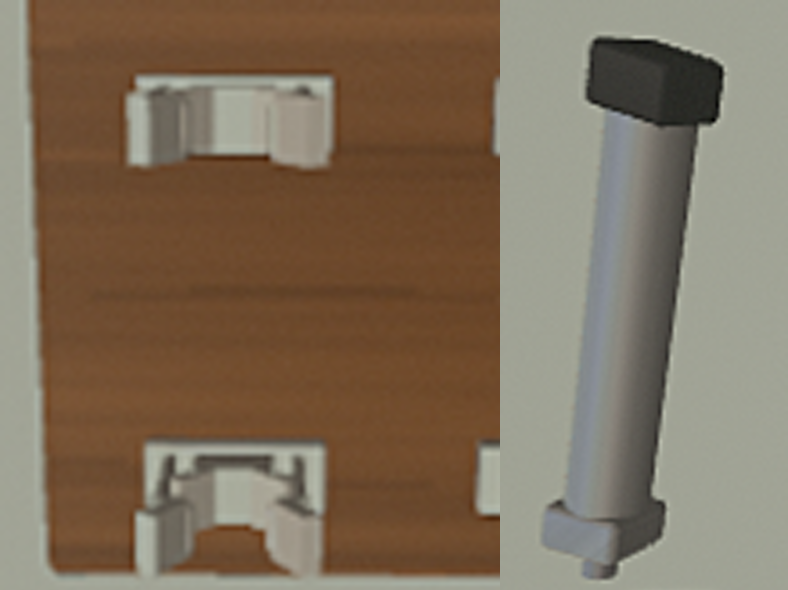

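```bash
python3 - <<'E'
from h import *
import json
# pose of shot w1
s=dict(ee_pos=[ 0.55970329,-0.07764635,0.40457718],orientation=[ 9.95667719e-01,9.29822017e-02,-3.17243519e-04,6.16967401e-05])
c=cam('wrist',s)
A=np.array([[128,93],[132,165],[328,95],[330,165],[137,510],[142,573],[322,510],[318,573]])/5+[265,110]
P=ray(c,A,.071);print(P.round(4));f=P[:4].mean(0);n=P[4:].mean(0);print(f,n,np.linalg.norm(f-n),(f+n)/2,np.degrees(np.arctan2(*(f-n)[1::-1])))
H=(np.array([[651,118],[610,510]])-[500,0])/3.6+[35,90]
Q=ray(c,H,.013);print(Q,Q.mean(0),np.linalg.norm(Q[0]-Q[1]),np.degrees(np.arctan2(*(Q[0]-Q[1])[1::-1])))
# scene check
im=cv2.imread('pics/scene0.png');cs=cam('scene')
print(proj(cs,np.r_[P,Q]).round(1))
st=manip.state();print(tool(st,[Q.mean(0)])/.03)
E
```

```text
[[ 0.6178 -0.0373  0.071 ]
 [ 0.6038 -0.0404  0.071 ]
 [ 0.6248 -0.0772  0.071 ]
 [ 0.6112 -0.0803  0.071 ]
 [ 0.5304 -0.0532  0.071 ]
 [ 0.5161 -0.0567  0.071 ]
 [ 0.5379 -0.093   0.071 ]
 [ 0.5233 -0.095   0.071 ]]
[ 0.61440499 -0.05878384  0.071     ] [ 0.52692077 -0.07447137  0.071     ] 0.08887962287233972 [ 0.57066288 -0.06662761  0.071     ] 10.166137837154036
[[0.57362542 0.21705135 0.013     ]
 [0.42902526 0.2368301  0.013     ]] [0.50132534 0.22694073 0.013     ] 0.1459465874249302 -7.788720021980633
[[289.1 208.5]
 [288.3 203.8]
 [273.6 210.7]
 [272.8 206. ]
 [285.2 179.8]
 [284.2 175.3]
 [270.3 181.9]
 [270.  177.3]
 [382.9 205.6]
 [386.4 162.7]]
[[ -0.03029671 -10.34385357  13.05628227]]
```

```bash
python3 -m jog '{"offset":[[0,-2.0,0.4],[0,-4.0,0.8],[0,-6.0,1.2],[0,-8.0,1.6],[0,-10.0,2.0]],"turn":[0.9,1.8,2.7,3.7,3.7]}';python3 -m jog '{"offset":[[0,0,0],[0,0,0],[0,0,0]],"turn":[0,0,0]}'; python3 -c "
from h import *
s,im=grab('w2','wrist');print(s['t'],s['ee_pos'].tolist(),s['orientation'].tolist(),tool(s,[[.5013,.2269,.013]])/.03)
c=cam('wrist',s);print(proj(c,[[.5013,.2269,.013]]))"
```

```text
t: 2.45
ee_pos: [0.5041, 0.2186, 0.3447]
orientation: [0.998, -0.069, 0.0, -0.0]
contact_force: [1.3, 0.4, -0.8]
finger_gap: 0.0949
t: 2.82
ee_pos: [0.5049, 0.2165, 0.3451]
orientation: [0.998, -0.069, 0.0, 0.0]
contact_force: [0.2, -0.3, -0.3]
finger_gap: 0.0952
2.825 [0.5049059116691372, 0.21654925198382352, 0.34506892227728836] [0.997622243076324, -0.06891864896877621, 0.00028260073951607846, 8.972433784663422e-06] [[-0.17275445 -0.32498609 11.06887506]]
[[310.36894179 195.90460961]]
```

View pics/w2.png

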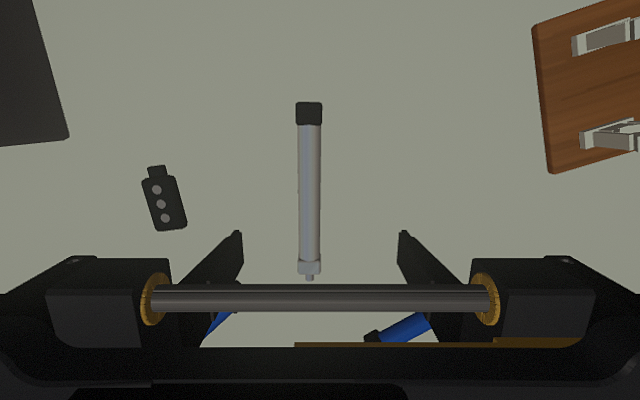

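The handle runs nearly vertically between (310,113) (black) and (309,268). I'll measure the edges by row.

```bash
python3 - <<'E'
from h import *
im=cv2.imread('pics/w2.png')
cv2.imwrite('pics/w2a.png',cv2.resize(im[95:285,280:340],None,fx=3,fy=3,interpolation=cv2.INTER_CUBIC))
g=im.astype(int);bg=np.median(g[100:280,270:290].reshape(-1,3),0)
d=np.abs(g-bg).max(2)
for y in (105,115,130,160,190,220,250,264,270):
    x=np.where(d[y,280:340]>18)[0]+280;print(y,x.min(),x.max(), x.mean())
col=d[:,305:313].mean(1);print(np.where(col[95:285]>12)[0][[0,-1]]+95)
E
```

```text
105 295 322 308.5
115 295 321 308.0
130 298 320 309.0
160 298 320 309.0
190 297 320 308.5
220 298 319 308.5
250 299 319 309.0
264 298 320 309.0
270 297 320 308.5
[101 284]
```

View pics/w2a.png

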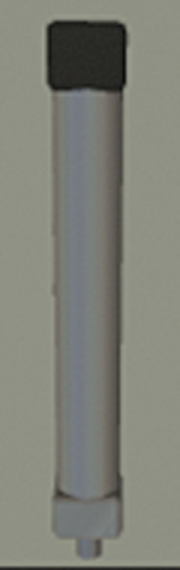

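```bash
python3 - <<'E'
from h import *
s=dict(ee_pos=[0.5049059116691372, 0.21654925198382352, 0.34506892227728836],orientation=[0.997622243076324, -0.06891864896877621, 0.00028260073951607846, 8.972433784663422e-06])
c=cam('wrist',s)
Q=ray(c,[[309.5,125],[309.3,258]],.025);P=ray(c,[[309.5,130],[309.3,250]],.015)
print(Q,np.linalg.norm(Q[0]-Q[1]));m=Q.mean(0);m[:2]=m[:2]
print(P,np.degrees(np.arctan2(*(P[0]-P[1])[1::-1])),np.degrees(2*np.arctan2(s['orientation'][1],s['orientation'][0])))
m[2]=.013;print(m,(tool(s,[m])-[0,0,.171])/.03)
E
```

```text
[[0.57468796 0.2164672  0.025     ]
 [0.43489982 0.23760913 0.025     ]] 0.14137787910323288
[[0.56958201 0.21755433 0.015     ]
 [0.4397136  0.23721774 0.015     ]] -8.609774907946719 -7.903761042987083
[0.50479389 0.22703816 0.013     ] [[-0.05803112 -0.3455625   5.36894033]]
```

```bash
python3 -m jog '{"offset":[[-0.06,-0.35,1.5],[-0.06,-0.35,3.0],[-0.06,-0.35,4.4],[-0.06,-0.35,5.05],[-0.06,-0.35,5.05]],"turn":[0.14,0.14,0.14,0.14,0.14]}';python3 -m jog '{"offset":[[0,0,0],[0,0,0],[0,0,0],[0,0,0],[0,0,0]],"turn":[0,0,0,0,0]}' 10;python3 -m jog '{"offset":[[0,0,0],[0,0,0],[0,0,0],[0,0,0],[0,0,0]],"turn":[0,0,0,0,0]}' 10
```

```text
t: 3.5
ee_pos: [0.5045, 0.2277, 0.1923]
orientation: [0.997, -0.075, -0.001, 0.0]
contact_force: [0.4, 0.0, 0.2]
finger_gap: 0.0952
t: 4.12
ee_pos: [0.5041, 0.2288, 0.1933]
orientation: [0.997, -0.074, 0.0, 0.0]
contact_force: [0.5, 0.2, 0.8]
finger_gap: 0.0506
t: 4.75
ee_pos: [0.5041, 0.2288, 0.1932]
orientation: [0.997, -0.074, 0.0, 0.0]
contact_force: [-0.5, 0.6, -0.4]
finger_gap: 0.023
```

```bash
python3 -m jog '{"offset":[[0,0,-0.5],[0,0,-2.0],[0,0,-3.5],[0,0,-4.0],[0,0,-4.0]],"turn":[0,0,0,0,0]}'; python3 - <<'E'
from h import *
s,im=grab('w3','wrist');print(s['t'],s['ee_pos'],s['finger_gap'],tool(s,[[.5707,-.0666,.1]])/.03)
E
```

```text
t: 5.38
ee_pos: [0.5039, 0.2288, 0.314]
orientation: [0.997, -0.074, 0.001, -0.0]
contact_force: [-0.1, 0.4, -1.4]
finger_gap: 0.0232
5.375 [0.50388253 0.22875962 0.31403859] 0.023249764213789083 [[3.64140065 9.41474411 7.13418277]]
```

View pics/w3.png

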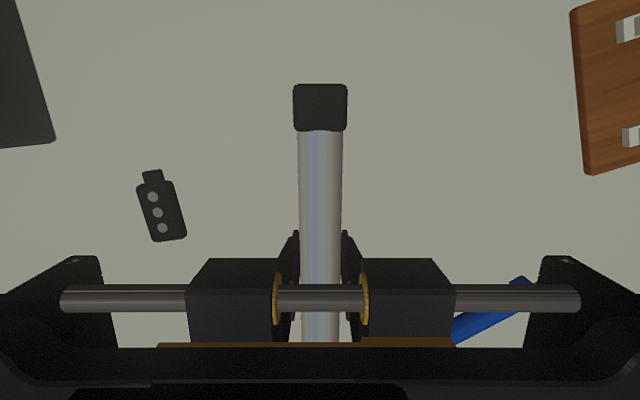

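```bash
python3 -m jog '{"offset":[[0.5,1.4,0],[1.2,3.2,0],[2.0,5.1,0],[2.7,7.0,0],[3.4,8.9,0]],"turn":[-0.9,-1.8,-2.7,-3.7,-3.7]}';python3 -m jog '{"offset":[[0.45,0.4,0],[0.45,0.4,0],[0.45,0.4,0],[0.45,0.4,0]],"turn":[0,0,0,0]}'; python3 - <<'E'
from h import *
s,im=grab('w4','wrist');print(s['t'],s['ee_pos'].tolist(),s['orientation'].tolist(),np.degrees(2*np.arctan2(s['orientation'][1],s['orientation'][0])),tool(s,[[.5707,-.0666,.1]])/.03)
grab('s4','scene');grab('d4','side')
E
```

```text
t: 6.05
ee_pos: [0.5656, -0.0523, 0.3113]
orientation: [0.996, 0.088, -0.001, -0.0]
contact_force: [1.6, 1.1, -0.8]
finger_gap: 0.0234
t: 6.55
ee_pos: [0.5806, -0.0588, 0.3129]
orientation: [0.996, 0.088, -0.0, -0.0]
contact_force: [-0.3, -0.6, -2.4]
finger_gap: 0.0228
6.55 [0.5805622390744095, -0.058761783735277726, 0.3128777907072856] [0.9961168788950305, 0.08803942780494614, -0.000455222225342763, -0.00012451877815403004] 10.101654741977724 [[-0.36319147  0.20189311  7.09618467]]
```

View pics/w4.png

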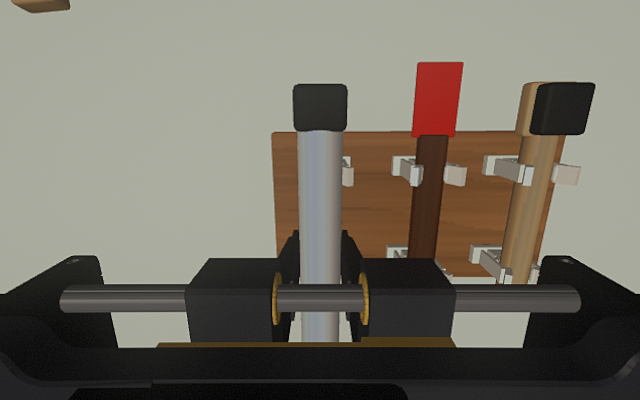

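```bash
python3 - <<'E'
from h import *
p=manip.camera_params('wrist');K=np.array([[p['fx'],0,p['cx']],[0,p['fy'],p['cy']],[0,0,1]]);M=np.array(p['mount'])
def tr(uv,z):
    q=cv2.undistortPoints(np.array(uv,float).reshape(-1,1,2),K,np.array([p['k1'],0,0,0])).reshape(-1,2)
    d=np.c_[q,np.ones(len(q))]@M[:3,:3].T;o=M[:3,3];return o+d*((z-o[2])/d[:,2])[:,None]
print('seam',tr([[320,130]],.1672),'far edge',tr([[320,85]],.1672))
sh={}
for f,pos,ori,ys,x0,x1 in (('w1',[ 0.55970329,-0.07764635,0.40457718],[ 9.95667719e-01,9.29822017e-02,-3.17243519e-04,6.16967401e-05],(150,165,180,190),368,405),
 ('w4',[0.5805622390744095,-0.058761783735277726,0.3128777907072856],[0.9961168788950305,0.08803942780494614,-0.000455222225342763,-0.00012451877815403004],(195,210,225,235),398,455)):
    g=cv2.imread(f'pics/{f}.png').astype(int);c=cam('wrist',dict(ee_pos=pos,orientation=ori))
    pts=[]
    for y in ys:
        x=np.where(g[y,x0:x1,2]<78)[0]+x0;pts.append([(x.min()+x.max()+1)/2-.5,y]);print(f,y,x.min(),x.max(),g[y,x0,2])
    P=ray(c,pts,.048)
    u=np.array([np.cos(np.radians(10.1)),np.sin(np.radians(10.1))]);v=np.array([-u[1],u[0]])
    print(P.round(4)[:,:2],np.degrees(np.arctan2(*(P[0]-P[-1])[1::-1])),'across from seat',(P[:,:2]-[.5707,-.0666])@v)
E
```

```text
seam [[0.07203735 0.00056552 0.1672    ]] far edge [[0.09198465 0.00058254 0.1672    ]]
w1 150 377 398 104
w1 165 376 397 107
w1 180 376 395 107
w1 190 375 395 110
[[ 0.6133 -0.1445]
 [ 0.5968 -0.1475]
 [ 0.5799 -0.1506]
 [ 0.5684 -0.1529]] 10.643041213916245 across from seat [-0.08413484 -0.08422568 -0.08431599 -0.08456741]
w4 195 412 441 111
w4 210 411 439 116
w4 225 410 438 119
w4 235 409 436 116
[[ 0.6095 -0.145 ]
 [ 0.5965 -0.1474]
 [ 0.5832 -0.1502]
 [ 0.5739 -0.1514]] 10.206296499367898 across from seat [-0.08400637 -0.08403419 -0.08449036 -0.08407349]
```

```bash
python3 -m jog '{"offset":[[-0.36,0.19,0],[-0.36,0.19,0.5],[-0.36,0.19,1.0],[-0.36,0.19,1.3],[-0.36,0.19,1.3]],"turn":[0,0,0,0,0]}'; python3 -m jog '{"offset":[[0,0,0],[0,0,0]],"turn":[0,0]}';python3 - <<'E'
from h import *
s,im=grab('d5','side');print(s['ee_pos'].tolist(),np.degrees(2*np.arctan2(s['orientation'][1],s['orientation'][0])),tool(s,[[.5707,-.0666,.048]])/.03)
cv2.imwrite('pics/d5a.png',cv2.resize(im[90:240,290:450],None,fx=4.5,fy=4,interpolation=cv2.INTER_CUBIC))
E
```

```text
t: 7.32
ee_pos: [0.5714, -0.0672, 0.2731]
orientation: [0.996, 0.087, -0.001, -0.0]
contact_force: [-0.9, -0.2, -1.4]
finger_gap: 0.0232
t: 7.58
ee_pos: [0.5714, -0.0673, 0.2746]
orientation: [0.996, 0.087, 0.0, 0.0]
contact_force: [0.4, -0.5, -1.5]
finger_gap: 0.0233
[0.5714426463674896, -0.06727835439574369, 0.27459605482527655] 10.024664357612709 [[-0.02521685 -0.02926218  7.55317746]]
```

View pics/d5a.png

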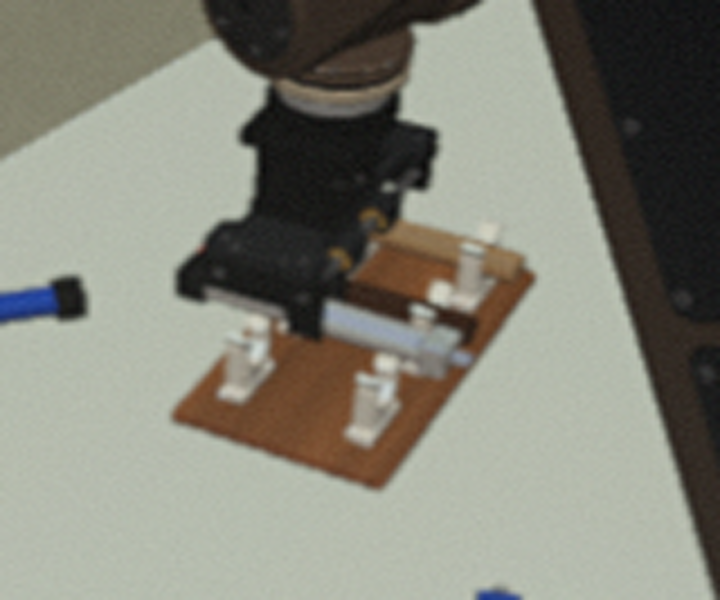

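Aligned within 1 mm above the clips. Next I'll press in small steps and watch the force.

```bash
python3 -m jog '{"offset":[[-0.02,-0.03,0.2],[-0.02,-0.03,0.4],[-0.02,-0.03,0.6],[-0.02,-0.03,0.8],[-0.02,-0.03,0.8]],"turn":[0,0,0,0,0]}'; python3 -m jog '{"offset":[[0,0,0.15],[0,0,0.3],[0,0,0.45],[0,0,0.45]],"turn":[0,0,0,0]}'
```

```text
t: 8.25
ee_pos: [0.5706, -0.0665, 0.2496]
orientation: [0.996, 0.087, -0.0, -0.0]
contact_force: [0.2, 0.8, -1.5]
finger_gap: 0.0232
t: 8.75
ee_pos: [0.5711, -0.0663, 0.2373]
orientation: [0.996, 0.087, 0.001, 0.0]
contact_force: [3.4, 3.8, 3.3]
finger_gap: 0.023
```

```bash
python3 -m jog '{"offset":[[0,0,0.1],[0,0,0.2],[0,0,0.3],[0,0,0.4],[0,0,0.4]],"turn":[0,0,0,0,0]}'
```

```text
t: 9.38
ee_pos: [0.5703, -0.0656, 0.2264]
orientation: [0.996, 0.088, 0.0, -0.0]
contact_force: [-7.3, 12.6, 27.9]
finger_gap: 0.0234
```

```bash
python3 - <<'E'
from h import *
s,im=grab('d6','side');print(s['contact_force'],s['ee_pos'])
a=cv2.resize(im[140:220,320:420],None,fx=6,fy=6,interpolation=cv2.INTER_CUBIC)
cv2.imwrite('pics/d6a.png',a)
s,im=grab('w6','wrist');print(s['contact_force'],s['ee_pos'].tolist(),s['orientation'].tolist())
E
```

```text
[-7.26273046 12.61286366 27.91810606] [ 0.57028348 -0.06556438  0.22644509]
[-7.38516728 12.58369534 26.51297457] [0.5702977582818227, -0.06557447304326232, 0.22645940050344573] [0.9961655183216662, 0.08748752091257167, 8.908849170967837e-05, -0.00043110873232492583]
```

View pics/d6a.png

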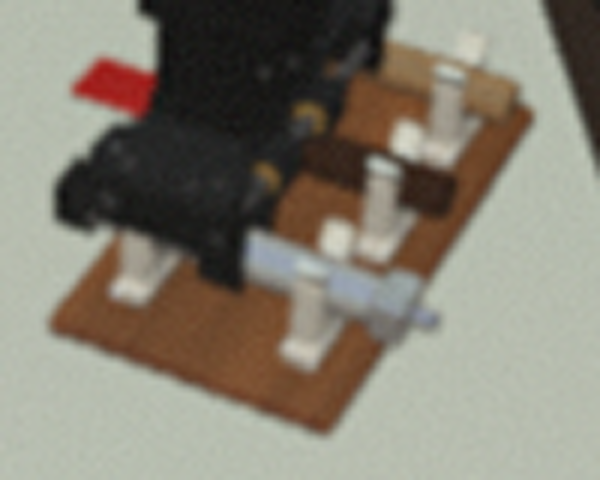

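View pics/w6.png

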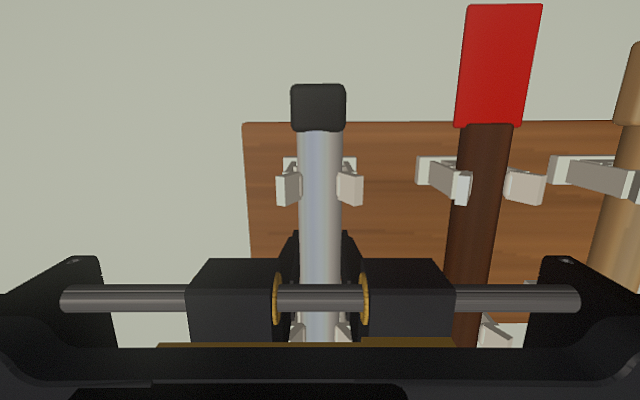

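Both clips hold the tube (arms either side of it at (288,187)/(350,183) in the wrist view), and the tube sits level with the shoehorn rod. The upward force shows it resting in the V. I'll relieve the side load, press a touch more, and release.

```bash
python3 -m jog '{"offset":[[0,-0.04,0.05],[0,-0.04,0.05],[0,-0.04,0.05]],"turn":[0,0,0]}'; python3 -m jog '{"offset":[[0,0,0],[0,0,0],[0,0,0],[0,0,0],[0,0,0]],"turn":[0,0,0,0,0]}' 60
```

```text
t: 9.85
ee_pos: [0.5703, -0.0652, 0.226]
orientation: [0.996, 0.087, 0.001, 0.0]
contact_force: [-9.5, 5.2, 37.9]
finger_gap: 0.0234
t: 10.48
ee_pos: [0.5704, -0.0654, 0.223]
orientation: [0.996, 0.087, -0.0, 0.0]
contact_force: [0.1, 0.1, 0.6]
finger_gap: 0.0597
```

```bash
python3 -m jog '{"offset":[[0,0,-0.5],[0,0,-2.0],[0,0,-4.0],[0,0,-5.0],[0,0,-5.0]],"turn":[0,0,0,0,0]}'; python3 -m jog '{"offset":[[0,0,0],[0,0,0]],"turn":[0,0]}'; python3 - <<'E'
from h import *
s,im=grab('w7','wrist');print(s['t'],s['contact_force'],s['ee_pos'].tolist(),s['orientation'].tolist())
s,i2=grab('d7','side')
cv2.imwrite('pics/d7a.png',cv2.resize(i2[140:220,320:420],None,fx=6,fy=6,interpolation=cv2.INTER_CUBIC))
E
```

```text
t: 11.1
ee_pos: [0.5702, -0.0652, 0.3765]
orientation: [0.996, 0.087, 0.003, 0.001]
contact_force: [-0.0, 0.8, -1.5]
finger_gap: 0.06
t: 11.35
ee_pos: [0.5703, -0.0653, 0.3722]
orientation: [0.996, 0.087, -0.001, -0.0]
contact_force: [-0.7, 0.1, -0.6]
finger_gap: 0.0603
11.35 [-0.68269124  0.13927947 -0.63559845] [0.5702945312774504, -0.06531538540683583, 0.37217723348405674] [0.9961784328001985, 0.08733603819717109, -0.0009360439072971037, -0.0002650991632843058]
```

View pics/w7.png

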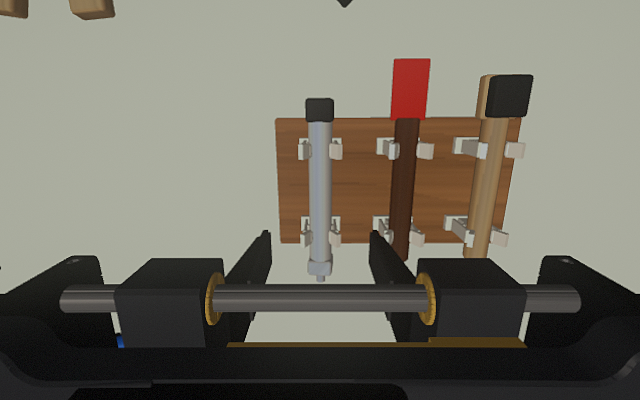

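View pics/d7a.png

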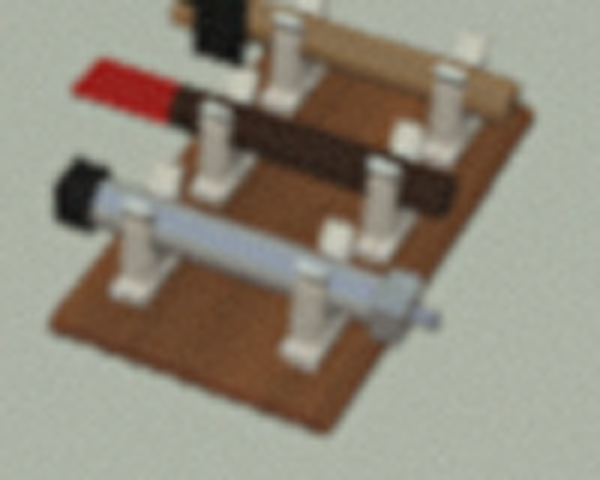

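```bash
python3 - <<'E'
from h import *
im=cv2.imread('pics/d7.png')
big=cv2.resize(im[155:195,330:395],None,fx=12,fy=12,interpolation=cv2.INTER_CUBIC)
cv2.imwrite('pics/d7b.png',big)
w=cv2.imread('pics/w7.png');cv2.imwrite('pics/w7b.png',cv2.resize(w[90:290,290:430],None,fx=3,fy=3,interpolation=cv2.INTER_CUBIC))
E
```

```text
(no output)
```

View pics/d7b.png

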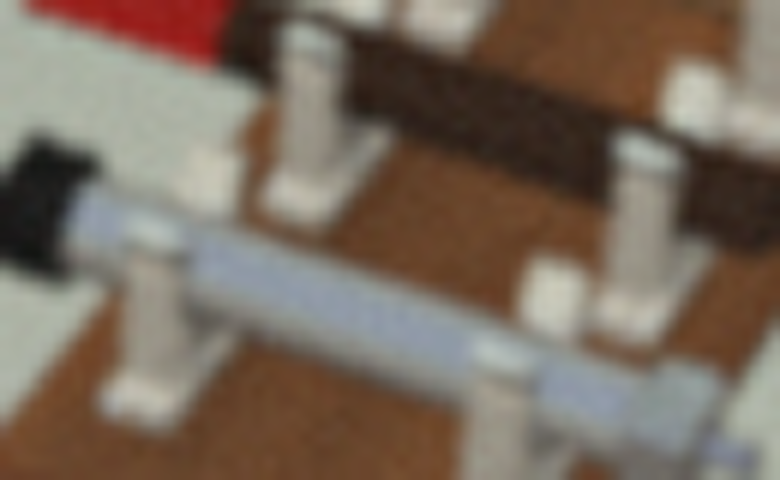

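View pics/w7b.png

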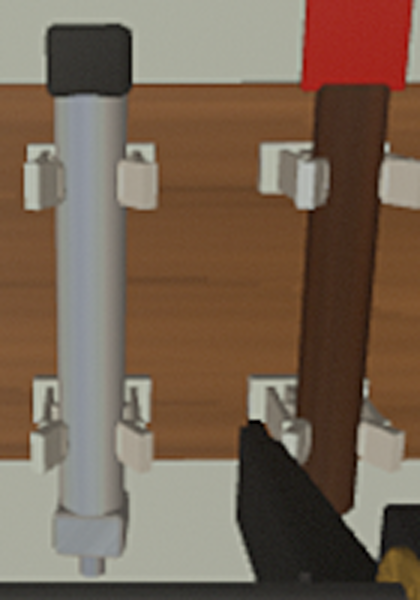

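```bash
python3 - <<'E'
from h import *
im=cv2.imread('pics/d7.png').astype(float)
blue=im[:,:,0]
def edges(x,y0,y1,bright):
    p=cv2.GaussianBlur(blue,(3,1),0)[y0:y1,x]; th=(p.min()+p.max())/2
    m=(p>th) if bright else (p<th)
    return p.round().astype(int)
for x in (352,356,360,364): print(x,'H 168..190',edges(x,168,190,1))
for x in (364,368,372,376): print(x,'S 155..175',edges(x,155,175,0))
E
```

```text
352 H 168..190 [ 76  98 126 133 108  75  82 128 154 162 166 162 149 130 107  76  48  41
  42  41  43  45]
356 H 168..190 [126 132 149 163 145 104  66  62 108 147 162 168 164 156 140 117  87  57
  42  42  44  42]
360 H 168..190 [107  86  68  48  38  40  38  39  47  87 133 158 164 168 161 147 128 101
  66  46  42  42]
364 H 168..190 [ 40  41  41  39  42  41  42  42  42  44  72 118 151 164 168 166 153 136
 117  87  54  41]
364 S 155..175 [140 147 119  74  36  28  31  32  28  26  30  33  36  40  41  41  39  42
  41  42]
368 S 155..175 [148 164 144 103  63  34  25  30  32  27  30  26  28  35  42  42  42  44
  44  42]
372 S 155..175 [52 43 40 40 40 37 31 29 32 28 32 31 26 28 32 37 46 44 45 42]
376 S 155..175 [42 41 40 40 44 42 40 37 29 30 31 30 30 28 28 32 36 44 42 42]
```

```bash
python3 - <<'E'
from h import *
s=dict(ee_pos=[0.5702945312774504,-0.06531538540683583,0.37217723348405674],orientation=[0.9961784328001985,0.08733603819717109,-0.0009360439072971037,-0.0002650991632843058])
c=cam('wrist',s);cd=cam('side')
from scipy.optimize import brentq
def L(px,z): return ray(c,np.array(px)/3+[290,90],z)[:,:2]
HA=[[91,110],[91,500]];SA=[[350,120],[334,430]]
for n,px,side in (('H',HA,[[360,181.4],[364,182.9]]),('S',SA,[[372,165.3],[376,166.9]])):
    for q in side:
        def f(z):
            a,b=L(px,z);p=ray(cd,[q],z)[0,:2];d=b-a;return d[0]*(p-a)[1]-d[1]*(p-a)[0]
        z=brentq(f,0,.12);print(n,q,'axis z',round(z,4))
P=ray(c,np.array([[89,94],[91,512]])/3+[290,90],.059);m=P.mean(0)[:2];d=(P[0]-P[1])[:2]
print('len',np.linalg.norm(d),'mid',m,'ang',np.degrees(np.arctan2(d[1],d[0])))
u=np.array([np.cos(np.radians(10.2)),np.sin(np.radians(10.2))]);e=m-[.5707,-.0666];print('along',e@u,'across',e@[-u[1],u[0]])
E
```

```text
H [360, 181.4] axis z 0.0471
H [364, 182.9] axis z 0.0469
S [372, 165.3] axis z 0.0423
S [376, 166.9] axis z 0.0408
len 0.1447392194449389 mid [ 0.56980862 -0.06595559] ang 10.237386704284779
along -0.0007631747300668202 across 0.0007920730114725358
```

Across and along agree within 1 mm, but the heights don't match well: handle 0.047, shoehorn reference 0.042 by the same method against 0.048 nominal. I'll touch the tube top with closed fingertips to check. A seated tube gives contact at TCP z ≈ 0.250.

```bash
python3 -m jog '{"offset":[[0,0,0],[0,0,0.8],[0,0,1.8],[0,0,2.8],[0,0,3.5]],"turn":[0,0,0,0,0]}' 0; python3 -m jog '{"offset":[[0,0,0],[0,0,0],[0,0,0],[0,0,0]],"turn":[0,0,0,0]}' 0
```

```text
t: 12.08
ee_pos: [0.5703, -0.0653, 0.2667]
orientation: [0.996, 0.087, -0.001, -0.0]
contact_force: [1.0, -0.1, 0.1]
finger_gap: 0.0152
t: 12.58
ee_pos: [0.5704, -0.0653, 0.2689]
orientation: [0.996, 0.087, 0.001, 0.0]
contact_force: [-0.7, -1.1, 0.9]
finger_gap: 0.0002
```

```bash
python3 -m jog '{"offset":[[0,0,0.2],[0,0,0.4],[0,0,0.45],[0,0,0.45]],"turn":[0,0,0,0]}'; python3 -m jog '{"offset":[[0,0,0.07],[0,0,0.07],[0,0,0.07]],"turn":[0,0,0]}';python3 -m jog '{"offset":[[0,0,0.07],[0,0,0.07],[0,0,0.07]],"turn":[0,0,0]}'
```

```text
t: 13.08
ee_pos: [0.5704, -0.0653, 0.2545]
orientation: [0.996, 0.087, -0.0, -0.0]
contact_force: [0.1, -0.0, -0.5]
finger_gap: 0.0004
t: 13.45
ee_pos: [0.5704, -0.0653, 0.2527]
orientation: [0.996, 0.087, 0.0, 0.0]
contact_force: [-0.1, -0.5, -0.8]
finger_gap: 0.0002
t: 13.82
ee_pos: [0.5704, -0.0653, 0.2505]
orientation: [0.996, 0.087, -0.0, 0.0]
contact_force: [-1.0, -0.2, 0.1]
finger_gap: 0.0009
```

```bash
python3 -m jog '{"offset":[[0,0,0.07],[0,0,0.07],[0,0,0.07]],"turn":[0,0,0]}';python3 -m jog '{"offset":[[0,0,0.04],[0,0,0.04],[0,0,0.04]],"turn":[0,0,0]}'
```

```text
t: 14.2
ee_pos: [0.5703, -0.0653, 0.25]
orientation: [0.996, 0.087, 0.001, 0.0]
contact_force: [-5.0, 0.7, 19.3]
finger_gap: 0.0001
t: 14.58
ee_pos: [0.5703, -0.0653, 0.2499]
orientation: [0.996, 0.087, 0.001, 0.0]
contact_force: [-8.4, 1.8, 32.2]
finger_gap: 0.0002
```

Contact is at TCP z = 0.250 and it is stiff, so the tube axis is at 0.048: fully seated. I'll back off and take a last look.

```bash
python3 -m jog '{"offset":[[0,0,-0.5],[0,0,-2.0],[0,0,-3.5],[0,0,-4.2],[0,0,-4.2]],"turn":[0,0,0,0,0]}'; python3 -m jog '{"offset":[[0,0,0],[0,0,0],[0,0,0]],"turn":[0,0,0]}'; python3 - <<'E'
from h import *
s,im=grab('w8','wrist');print(s['t'],s['contact_force'],s['ee_pos'])
E
```

```text
t: 15.2
ee_pos: [0.5703, -0.0653, 0.3747]
orientation: [0.996, 0.087, 0.001, 0.001]
contact_force: [-0.2, 0.1, 0.1]
finger_gap: 0.0006
t: 15.58
ee_pos: [0.5704, -0.0653, 0.3724]
orientation: [0.996, 0.087, -0.001, -0.0]
contact_force: [0.2, -0.8, -0.6]
finger_gap: 0.0003
15.575 [ 0.20051951 -0.78982191 -0.59828076] [ 0.57043344 -0.06533088  0.37236115]
```

View pics/w8.png

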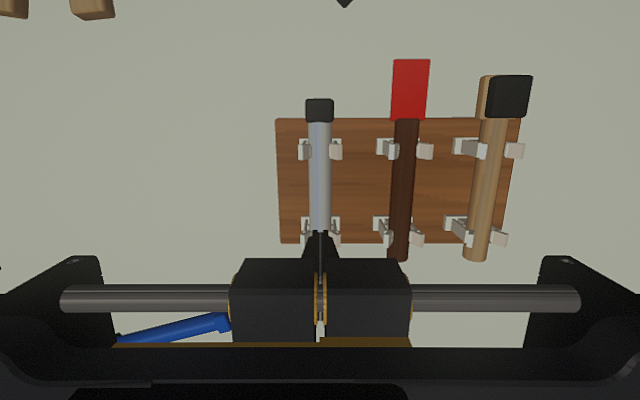

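The handle sits in both clips (tube at (320,175)). The shoehorn (405,190) and brush (490,190) are unchanged and the gripper is clear.

```bash
python3 -c "
from workcell import manip
print(manip.close_job())"
```

```text
the job is handed in; nothing more can be done
None
```

The silver umbrella handle is snapped into both clips of the empty place and released. I handed the job in at about 15.6 s, and no verdict came back.

- **Position:** the last checks put the handle about 1 mm off the seat both across and along the place. Its axis is within about 0.1° of the place's axis.
- **Height:** pressing on the tube with closed fingertips gave stiff contact at TCP z = 0.250. That puts the tube's axis at 0.048 m, the seated height.
- **Neighbours:** the shoehorn and brush looked unmoved in the last pictures. The gripper was clear, with the force reading near zero.
- **Check that disagreed:** measuring height from two camera views gave 0.047 m for the handle, but 0.041–0.042 m for the shoehorn, which should be 0.048 m. I did not trust that reading, so I relied on the fingertip contact.

The highest force readings were about 38 N upward while pressing the handle in and 32 N during the fingertip check.

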